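# Stir the drying beads in the mixing dish

## Robot

A 6-joint arm with a two-finger parallel gripper is mounted at the origin on a cart in front of the work surface, level with it; the furniture and walls round the work are solid. World frame = base frame: x ahead of the robot, y to its left, z up, the work surface at z = 0. Lengths are in m, angles in rad, forces in N, time in s.
With the tool pointing down it reaches from about 0.35 to 0.975 m from the base axis. Payload 4.9 kg.
Tool frame: the origin (TCP) lies on the front face of the gripper's body, between the roots of the fingers; the fingertips stand ctrl.tip_extent ahead of it and the grasp point (between the pads) lies 54 mm ahead of it (ctrl.tip_extent is the distance from the TCP to the fingertips, in m); z points along the fingers, y is the line along which they close (so a half turn about z gives the same grasp; the last joint's range is limited). The gripper opens to 85 mm and grips with 20 to 120 N. Pads are 22 mm wide; open, the fingers measure 114 mm over their backs; the gripper's body (76 mm by 85 mm) begins 54 mm behind the grasp point. The pads swing forward as they close: fully open they stand 13 mm farther back than shut.
Start: joints at [-0.119, 0.053, 1.613, -0, 1.476, -0.119], TCP at [0.625, 0, 0.304] pointing down, gripper open.
Joint ranges: [-3.01, 3.01], [-1.01, 2.22], [0.06, 2.58], [-1.02, 4.17], [0.09, 2.62], [-3.14, 3.14]. Speed limits (rad/s): [2.57, 2.57, 3.14, 3.14, 3.14, 3.14].

## Interface

Orientations are given as a rotation vector (axis times angle).
In Python, from station import ctrl gives the robot as it stands.
- The arm moves only by the tool apply_moves, never from a script. Its argument "rows" is one flat list of numbers, 6 for each row, row after row: the shift along the tool's x, y, z normalised to -1 to 1, where 1 is 0.6 m, then the turn, a rotation vector about the tool's x, y, z normalised to -1 to 1, where 1 is 90 degrees. A call has 1 to 20 rows; each row is the pose to reach, as a shift and turn from the pose commanded when the call began, along the tool's axes at that moment; what a row does not reach only later rows make up. A row lasts 1/10 s, in which the tool goes at most 50 mm and 8.59 degrees, less where a joint would pass 70% of its speed; a pose out of reach is approached as far as the arm can. A call with a number of a shift or a turn outside -1 to 1 is refused whole. A call with a gripper value outside its range is refused whole. "grip" is the opening, from 0 (shut) to 1 (fully open), set as the call begins (left out, the last holds). The fingers move at their own pace and stop on an object; "grip_force" is the grip in N (left out, the last holds). Time passes only in rows, so rows that repeat a pose let the fingers close. It gives the time, the measured TCP pose, the force, the opening and the grip force at its end, in the units of the state.
- ctrl.get_obs(): the state, without advancing time (a new reading comes with each control period).
- ctrl.get_image(name): name is "scene" or "side" or "wrist"; returns (picture, depth): 420x560x3 uint8, blue, green, red; 420x560 float32, m along the optical axis (not along the pixel's ray), 0 where there is no reading.
- ctrl.camera_model(name): a dict with "mtx" (3x3 intrinsics, pixels), "k1" (the pictures are not rectified: a ray, as slopes to the right and down, at radius r is drawn at 1 + k1 r^2 times it, then the intrinsics apply), "R" (3x3) and "t" (3): a world point X has camera coordinates R X + t; the wrist camera has in their place "tool_from_camera" (4x4, takes a point from camera to tool coordinates, whose origin is the TCP and whose axes are the flange's). Camera axes: x right, y down, z forward; pixel columns grow to the right and rows downward; lengths in m; the calibration is good to about 2 mm. A picture is of the moment at which its call begins: read the wrist's pose just before it. camera_model takes no time and is no camera call.
- ctrl.finish_job(): hands the job in; it is judged then, once.
The state is a dict: "t": time; "q": joint angles; "dq": joint speeds; "effort": joint torques, N m; "tool_pos": TCP position; "tool_rot": TCP orientation; "contact_force": force on the tool from outside, world axes, zero at the start; "wrist_torque": the same for the moment, N m; "opening": finger opening in m; "grip_force": force on a finger pad.
Only numpy, scipy, OpenCV 4.12 (cv2) and the standard library are available. Lean on these libraries where they do the work, as an engineer would, in place of code of your own. Each camera call takes 0.05 s, during which the arm holds its last target. There are 200 camera calls.

## Task

Take the stirring rod with the green grip out of its stand and, with its tip down near the bottom of the white dish, stir the beads three wide full turns, clockwise as seen from above, so that the orange bead ends up clearly away from where it lay. Then stand the rod back in its stand, all the way down, and let go; the orange bead stays in the dish.

Things in the scene. Friction and masses are not known exactly. Their poses are not given: they have to be found in the camera images.
- rod: loose upright stirring rod, 195 mm long, 90 g, round: steel shaft 12 mm in diameter, green plastic grip 20 mm in diameter from 125 to 195 mm above the tip. At the start it stands nearly plumb in its stand, tip down. Origin: centre of the tip; z runs up the rod. Grip it on the green grip from above, at any yaw.
- rod_stand: fixed stand: dark foot 80 mm wide, grey tube with funnel mouth. Origin: on the worktop (z = 0) under the tube's axis, z up. Bore 16 mm in diameter, its floor at z = 8 mm (the rod's tip rests there, its green grip then at z = 133 to 203 mm); above z = 56 mm it widens to a funnel, 48 mm wide at the rim, z = 82 mm. Stands left or right of the dish.
- dish: fixed round white dish, 60 mm high, inner diameter 90, inner floor 6 mm above the worktop. Origin: on the worktop under its centre; axes as the world's. Seven light beads (barrels 14 mm wide, 13 high; 6 blue, 1 orange) lie in a loose ring 24 mm from its centre; the middle is empty, 28 mm across: the rod goes in there. Circles of the tip 20 to 24 mm in radius sweep the beads clear of the wall.
- bead_orange: the one orange bead, loose, a barrel 14 mm in diameter and 13 mm high, 10 g, lying in the dish anywhere in the ring of beads. Origin: the centre of its underside as it stands at the start.
Things that resemble listed ones, but are neither listed nor needed, are in the scene too. Of the things like the rod, leave any that is pink or yellow; of the rest the larger one is meant.

How it is judged:
By the outcome, as a careful person would: the job done as asked, in the order asked, and still so for the second after the job is handed in, with the robot touching nothing.
It also fails if it takes over 72 s, if anything falls off the work surface, if the arm or the gripper's body presses on something with over 40 N, if the wrist force passes 120 N, or if a joint passes its speed limit or range.

## Working session

There is one attempt and no reset: what is moved stays moved. The work goes in short steps, Python scripts to look and compute and a tool call to move; the robot and the scene stay as the last step left them, time stands still between calls to the robot, and variables do not carry over. Pictures are saved under pics/ and viewed, at most 10 in all, crops included, and the job is handed in when it is done.

Besides the shell and the picture viewer there is one more tool, called after ">>>" as a command line: name --argument value ..., lists and objects as JSON in quotes. apply_moves: Moves the arm, as the interface text tells. Its arguments: {"type":"object","properties":{"rows":{"type":"array","items":{"type":"number"}},"grip":{"type":"number"},"grip_force":{"type":"number"}},"required":["rows"]}

```bash
mkdir -p pics
cat > h.py <<'E'
import numpy as np,cv2
from station import ctrl
from scipy.spatial.transform import Rotation as Ro
def grab(n):
    o=ctrl.get_obs(); im,d=ctrl.get_image(n); m=ctrl.camera_model(n)
    if 'R' in m: R=np.array(m['R']);t=np.array(m['t'])
    else:
        T=np.eye(4);T[:3,:3]=Ro.from_rotvec(o['tool_rot']).as_matrix();T[:3,3]=o['tool_pos']
        W=np.linalg.inv(T@np.array(m['tool_from_camera']));R=W[:3,:3];t=W[:3,3]
    np.savez('pics/%s.npz'%n,im=im,d=d,R=R,t=t,K=m['mtx'],k1=m['k1'])
    return im
def ray(n,u,v):
    f=np.load('pics/%s.npz'%n)
    K=f['K'];k=float(f['k1'])
    p=cv2.undistortPoints(np.array([[[u,v]]],float),K,np.array([k,0,0,0]))[0,0]
    R=f['R'];return -R.T@f['t'],R.T@np.array([p[0],p[1],1]),f['d'][int(round(v)),int(round(u))]
def pt(n,u,v):
    c,r,d=ray(n,u,v);return c+r*d
def atz(n,u,v,z):
    c,r,d=ray(n,u,v);return c+r*(z-c[2])/r[2]
def proj(n,X):
    f=np.load('pics/%s.npz'%n);r=cv2.Rodrigues(f['R'])[0]
    return cv2.projectPoints(np.array([X],float),r,f['t'],f['K'],np.array([float(f['k1']),0,0,0]))[0].ravel()
E
python3 - <<'E'
from h import *
print(ctrl.tip_extent,ctrl.get_obs())
a=grab('scene');b=grab('side');c=grab('wrist')
cv2.imwrite('pics/a.png',np.vstack([np.hstack([a,b])[:, :]]) if 0 else a);cv2.imwrite('pics/b.png',b);cv2.imwrite('pics/c.png',c)
E
```

```text
0.0726 {'t': 0.0, 'q': array([-1.19000670e-01,  5.33758398e-02,  1.61432052e+00,  1.59806919e-05,
        1.47600174e+00, -1.19003004e-01]), 'dq': array([-0.00187764,  0.00127272,  0.00021664, -0.00124414, -0.00216745,
        0.00029304]), 'effort': array([ 2.70554956e-04, -3.93670499e+01, -3.70175600e+01, -1.62778279e-04,
        6.93513779e-03, -6.06393527e-06]), 'tool_pos': array([6.24517061e-01, 6.10549568e-05, 3.02635257e-01]), 'tool_rot': array([-2.22026291e+00, -2.22026469e+00,  2.02367009e-03]), 'contact_force': array([-0.76627001, -0.03206587, -0.24508866]), 'wrist_torque': array([-0.06196999,  0.02732711,  0.09187414]), 'grip_force': 0.0, 'opening': 0.08538454903454329}
```

View pics/a.png

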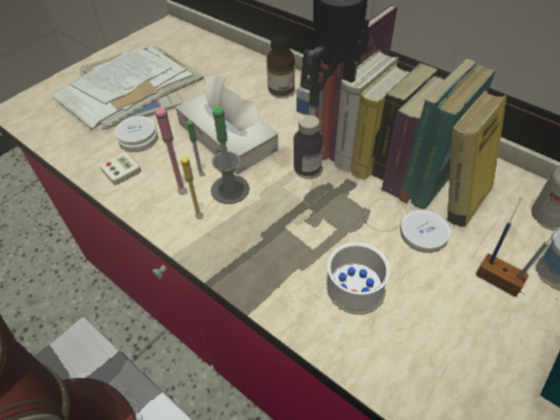

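View pics/b.png

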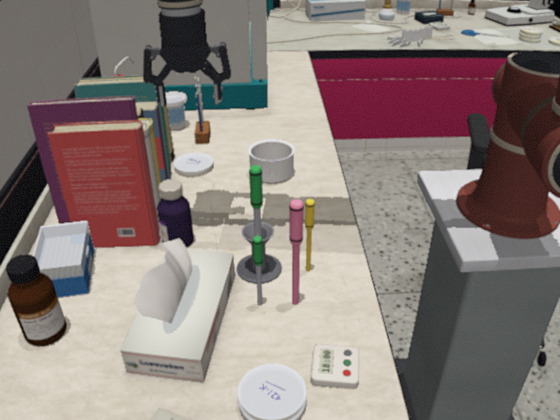

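Scene: the candidates are the tall green-gripped rod in the stand (220,125), a small green one (191,130), a pink one (163,115) and a yellow one (186,165). The green rod in the stand, the larger of the two greens, fits. The dish is at (357,275). I'll confirm in an enlarged crop.

Run:
```python
from h import *
a=np.load('pics/scene.npz')['im'];b=np.load('pics/side.npz')['im']
A=cv2.resize(a[90:215,140:265],(400,400),interpolation=3);B=cv2.resize(a[230:320,312:402],(400,400),interpolation=3)
cv2.imwrite('pics/d.png',np.hstack([A,B]))
C=cv2.resize(b[155:295,220:340],(480,560),interpolation=3)
cv2.imwrite('pics/e.png',C)
for n,u,v in [('scene',220,130),('scene',220,112),('side',256,190),('side',256,172),('scene',357,282),('side',271,148)]: print(n,u,v,pt(n,u,v).round(4))
```

```text
scene 220 130 [0.5058 0.1546 0.1642]
scene 220 112 [0.5114 0.154  0.2005]
side 256 190 [0.5123 0.1721 0.1669]
side 256 172 [0.5113 0.1701 0.198 ]
scene 357 282 [ 0.4852 -0.1666  0.0064]
side 271 148 [ 0.4783 -0.2103  0.0378]
```

View pics/d.png

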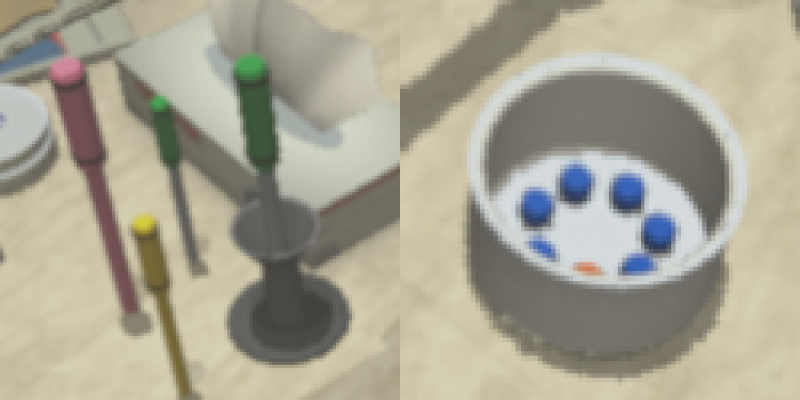

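View pics/e.png

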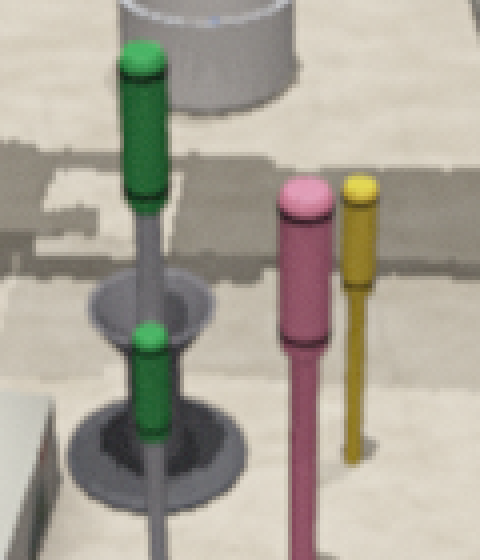

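The crop confirms it: the large green rod is in the funnel stand, and the small green one beside it is free-standing. The orange bead lies on the robot side of the dish ring (crop 587,268).

Run:
```python
from h import *
cA=lambda x,y:(140+x/3.2-.35,90+y/3.2-.35)
cB=lambda x,y:(312+x/4.444-.4,230+y/4.444-.4)
cC=lambda x,y:(220+x/4-.4,155+y/4-.4)
def tri(p,q):
    c1,r1,_=ray('scene',*p);c2,r2,_=ray('side',*q)
    s=np.linalg.lstsq(np.c_[r1,-r2],c2-c1,rcond=None)[0];return ((c1+s[0]*r1+c2+s[1]*r2)/2).round(4),np.linalg.norm(c1+s[0]*r1-c2-s[1]*r2).round(4)
for nm,p,q,z in [('top',cA(251,62),cC(143,52),.203),('mid',cA(256.5,115),cC(144,130),.168),('gbot',cA(261,166),cC(146,208),.133),('rim',cA(275,227),cC(151,308),.082),('foot',cA(288,311),cC(156,453),.01)]:
    print(nm,tri(p,q),atz('scene',*p,z).round(4),atz('side',*q,z).round(4))
p=cB(207,170);print('dish',atz('scene',*p,.06))
print('sidedish L/R',atz('side',249.2,160,.06),atz('side',294.2,160,.06))
f=np.load('pics/scene.npz')
# dish fit: depth points of rim
d=f['d'];P=np.array([pt('scene',u,v) for u in range(320,395) for v in range(238,312)])
r=P[(abs(P[:,2]-.058)<.005)]
from scipy.optimize import least_squares
for _ in range(2):
    s=least_squares(lambda x:np.hypot(r[:,0]-x[0],r[:,1]-x[1])-x[2],[r[:,0].mean(),r[:,1].mean(),.047],loss='soft_l1',f_scale=.002);print(len(r),s.x)
im=f['im'].astype(int)
hsv=cv2.cvtColor(f['im'],cv2.COLOR_BGR2HSV)
m=cv2.inRange(hsv,(105,120,60),(130,255,255));m[:, :330]=0;m[:,385:]=0;m[:240]=0;m[310:]=0
n,l,st,ce=cv2.connectedComponentsWithStats(m)
for i in range(1,n): print(st[i,4],ce[i],atz('scene',*ce[i],.013).round(4))
```

```text
top (array([0.5132, 0.1613, 0.2014]), np.float64(0.0024)) [0.5132 0.1599 0.203 ] [0.5121 0.1654 0.203 ]
mid (array([0.513 , 0.1618, 0.1659]), np.float64(0.0002)) [0.5113 0.1598 0.168 ] [0.5129 0.1653 0.168 ]
gbot (array([0.5125, 0.1628, 0.1291]), np.float64(0.0018)) [0.5085 0.1593 0.133 ] [0.5132 0.1678 0.133 ]
rim (array([0.5134, 0.1618, 0.0795]), np.float64(0.0014)) [0.5124 0.1597 0.082 ] [0.5127 0.1658 0.082 ]
foot (array([0.5143, 0.1638, 0.0031]), np.float64(0.0029)) [0.5116 0.1587 0.01  ] [0.5129 0.1729 0.01  ]
dish [ 0.47764956 -0.1669756   0.06      ]
sidedish L/R [ 0.52696589 -0.11719963  0.06      ] [ 0.43255242 -0.11126391  0.06      ]
667 [ 0.47930716 -0.16558493  0.04790002]
667 [ 0.47930716 -0.16558493  0.04790002]
30 [351.33333333 270.5       ] [ 0.4948 -0.1477  0.013 ]
33 [362.72727273 272.78787879] [ 0.5031 -0.1658  0.013 ]
35 [342.31428571 276.08571429] [ 0.4757 -0.1419  0.013 ]
36 [369.61111111 281.86111111] [ 0.4949 -0.1849  0.013 ]
9 [343.66666667 285.22222222] [ 0.462 -0.154  0.013]
15 [365.33333333 289.06666667] [ 0.4785 -0.1869  0.013 ]
```

View pics/c.png

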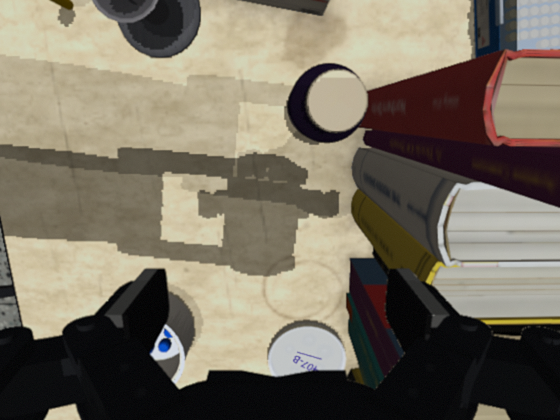

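The wrist view shows the stand foot at upper left (160,25) and the dish at lower left (170,345). I'll locate the neighbours before approaching.

Run:
```python
from h import *
for nm,u,v in [('pink',161,112),('pinkb',178,180),('sgreen',190,123),('sgreen b',198,168),('yel',185,160),('yel b',196,205),('bottle',309,124),('tissue cor',275,140),('tissue tip',212,90),('tissue2',222,165)]: print(nm,pt('scene',u,v).round(3))
for nm,u,v in [('pink',296,204),('sg',257,238),('yel',310,202),('tissue tip',178,242),('tissue corner',233,255)]: print('side',nm,pt('side',u,v).round(3))
```

```text
pink [0.453 0.241 0.196]
pinkb [0.453 0.246 0.022]
sgreen [0.511 0.245 0.132]
sgreen b [0.509 0.248 0.011]
yel [0.428 0.167 0.142]
yel b [0.427 0.166 0.025]
bottle [0.654 0.068 0.126]
tissue cor [0.657 0.159 0.035]
tissue tip [0.657 0.34  0.085]
tissue2 [0.513 0.173 0.062]
side pink [0.457 0.255 0.194]
side sg [0.513 0.251 0.134]
side yel [0.428 0.177 0.144]
side tissue tip [0.64  0.194 0.088]
side tissue corner [0.555 0.178 0.044]
```

>>> apply_moves --rows '[0.05,-0.06,0,0,0,0,0.1,-0.12,0,0,0,0,0.14,-0.17,0,0,0,0,0.15,-0.186,0,0,0,0,0.15,-0.186,0,0,0,0,0.15,-0.186,0,0,0,0]' --grip 0.6

```text
t: 0.75
tool_pos: [0.5139, 0.0896, 0.304]
tool_rot: [2.221, 2.221, 0.0]
contact_force: [-0.7, 0.7, -0.8]
opening: 0.0514
grip_force: 0.0
```

Run:
```python
from h import *
cv2.imwrite('pics/f.png',grab('wrist'))
o=ctrl.get_obs();print(o['t'],o['tool_pos'],o['tool_rot'],o['opening'])
print(proj('wrist',[.513,.162,.203]),proj('wrist',[.513,.162,.082]),proj('wrist',[.513,.162,0]))
```

```text
0.8 [0.51420742 0.08933062 0.3040344 ] [2.22187752e+00 2.22005822e+00 1.78751198e-04] 0.05151754443481589
[276.55693979  96.9606246 ] [276.3389582  105.49279154] [276.27199874 108.11466711]
```

View pics/f.png

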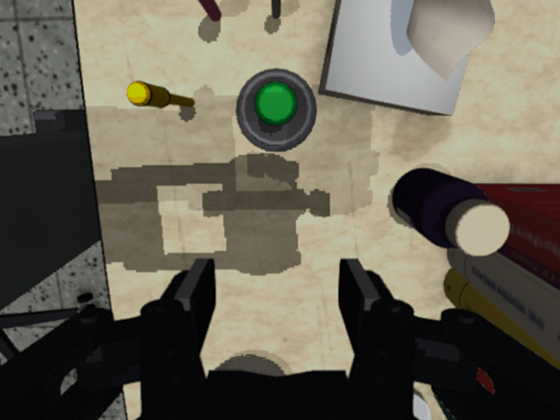

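The rod top is at (276,104), and the stand foot ellipse is centred on (276.5,109).

Run:
```python
from h import *
im=np.load('pics/wrist.npz')['im'];h=cv2.cvtColor(im,cv2.COLOR_BGR2HSV)
m=cv2.inRange(h,(45,80,50),(85,255,255));m[200:]=0
n,l,st,ce=cv2.connectedComponentsWithStats(m);i=1+np.argmax(st[1:,4]);print(st[i],ce[i])
g=cv2.inRange(h,(45,80,130),(85,255,255));g[200:]=0
n,l,st,ce=cv2.connectedComponentsWithStats(g);i=1+np.argmax(st[1:,4]);print(st[i],ce[i],atz('wrist',*ce[i],.202))
print(atz('wrist',276.5,109.5,.01),atz('wrist',276.5,109.5,.0))
```

```text
[ 254   81   43   44 1418] [275.35684062 102.67207334]
[260  86  32  34 802] [275.31670823 102.24937656] [0.51244119 0.15975814 0.202     ]
[0.51321306 0.16047468 0.01      ] [0.51322539 0.160677   0.        ]
```

>>> apply_moves --rows '[0.06,0,0,0,0,0,0.1,-0.001,0,0,0,0,0.1167,-0.001,0,0,0,0,0.1167,-0.001,0,0,0,0,0.1167,-0.001,0.05,0,0,0,0.1167,-0.001,0.1,0,0,0,0.1167,-0.001,0.13,0,0,0,0.1167,-0.001,0.13,0,0,0,0.1167,-0.001,0.13,0,0,0]' --grip 0.6

```text
t: 1.7
tool_pos: [0.5132, 0.1591, 0.2262]
tool_rot: [2.223, 2.22, -0.001]
contact_force: [0.9, -0.8, 0.1]
opening: 0.051
grip_force: 0.0
```

>>> apply_moves --rows '[0,0,0,0,0,0,0,0,0,0,0,0,0,0,0,0,0,0,0,0,0,0,0,0,0,0,0,0,0,0,0,0,0,0,0,0,0,0,0,0,0,0,0,0,0,0,0,0]' --grip 0 --grip_force 70

```text
t: 2.5
tool_pos: [0.5135, 0.1602, 0.2278]
tool_rot: [2.22, 2.22, 0.003]
contact_force: [0.1, -0.5, 6.1]
opening: 0.0186
grip_force: 68.4
```

>>> apply_moves --rows '[0,0,-0.05,0,0,0,0,0,-0.1,0,0,0,0,0,-0.15,0,0,0,0,0,-0.1667,0,0,0,0,0,-0.1667,0,0,0]'

```text
t: 3.0
tool_pos: [0.5133, 0.1602, 0.3275]
tool_rot: [2.22, 2.22, 0.004]
contact_force: [-0.6, 0.6, -1.4]
opening: 0.0184
grip_force: 69.0
```

>>> apply_moves --rows '[-0.03,-0.003,0,0,0,0,-0.09,-0.009,0,0,0,0,-0.16,-0.0164,0,0,0,0,-0.23,-0.0236,0,0,0,0,-0.3,-0.0308,0,0,0,0,-0.37,-0.038,0,0,0,0,-0.44,-0.0452,0,0,0,0,-0.5,-0.0514,0,0,0,0,-0.53,-0.0544,0,0,0,0,-0.5433,-0.0558,0,0,0,0,-0.5433,-0.0558,0,0,0,0,-0.5433,-0.0558,0,0,0,0]'

```text
t: 4.2
tool_pos: [0.4792, -0.1651, 0.3248]
tool_rot: [-2.219, -2.221, 0.0]
contact_force: [-0.4, 0.3, -0.3]
opening: 0.0185
grip_force: 69.0
```

Run:
```python
from h import *
a=grab('scene');b=grab('side')
A=cv2.resize(a[130:320,285:425],(442,600),interpolation=3);B=cv2.resize(b[40:190,228:312],(336,600),interpolation=3)
cv2.imwrite('pics/g.png',np.hstack([A,B]))
o=ctrl.get_obs();print(o['t'],o['tool_pos'],o['tool_rot'],o['opening'],o['grip_force'])
p=o['tool_pos']
for n in('scene','side'):
  print(n,[proj(n,[p[0],p[1],z]).round(1) for z in (p[2]-.219,p[2]-.094)], proj(n,[.479,-.166,.06]).round(1))
```

```text
4.3 [ 0.47939327 -0.16486455  0.32544237] [-2.21917143e+00 -2.22255401e+00 -9.50941667e-05] 0.018185123996296938 68.96270200610161
scene [array([360.9, 249.9]), array([371.4, 195.6])] [358.1 267. ]
side [array([270.7, 129.4]), array([269.7,  73.6])] [271.2 148.5]
```

View pics/g.png

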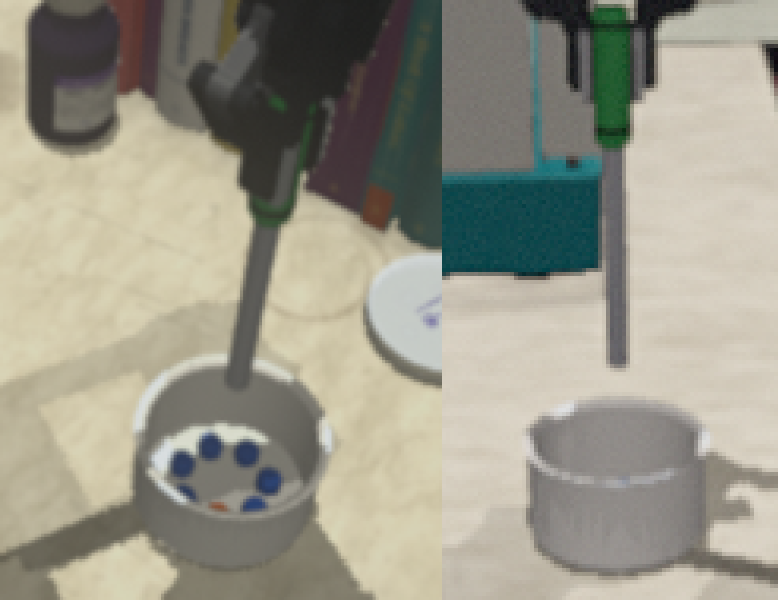

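The tip hangs over the dish centre in both views: scene crop (238,383), side crop (618,362) with the rim centred on 618. I'll lower it.

>>> apply_moves --rows '[0,0,0.03,0,0,0,0,0,0.06,0,0,0,0,0,0.09,0,0,0,0,0,0.12,0,0,0,0,0,0.14,0,0,0,0,0,0.155,0,0,0,0,0,0.163,0,0,0,0,0,0.163,0,0,0,0,0,0.163,0,0,0]'

```text
t: 5.2
tool_pos: [0.4797, -0.1661, 0.2289]
tool_rot: [2.221, 2.221, 0.001]
contact_force: [0.4, -0.5, -2.0]
opening: 0.0184
grip_force: 69.0
```

>>> apply_moves --rows '[0.0011,-0.0035,0,0,0,0,0.0043,-0.0059,0,0,0,0,0.0089,-0.0065,0,0,0,0,0.014,-0.0045,0,0,0,0,0.0183,0,0,0,0,0,0.0209,0.0068,0,0,0,0,0.0208,0.0151,0,0,0,0,0.0172,0.0237,0,0,0,0,0.0102,0.0314,0,0,0,0,0,0.0367,0,0,0,0]'

```text
t: 6.2
tool_pos: [0.5019, -0.1663, 0.2281]
tool_rot: [-2.221, -2.222, 0.0]
contact_force: [-0.4, 0.6, -0.5]
opening: 0.0183
grip_force: 69.0
```

>>> apply_moves --rows '[-0.0113,-0.0018,0,0,0,0,-0.0216,-0.007,0,0,0,0,-0.0297,-0.0151,0,0,0,0,-0.0349,-0.0254,0,0,0,0,-0.0367,-0.0367,0,0,0,0,-0.0349,-0.048,0,0,0,0,-0.0297,-0.0583,0,0,0,0,-0.0216,-0.0664,0,0,0,0,-0.0113,-0.0716,0,0,0,0,0,-0.0734,0,0,0,0,0.0113,-0.0716,0,0,0,0,0.0216,-0.0664,0,0,0,0,0.0297,-0.0583,0,0,0,0,0.0349,-0.048,0,0,0,0,0.0367,-0.0367,0,0,0,0,0.0349,-0.0254,0,0,0,0,0.0297,-0.0151,0,0,0,0,0.0216,-0.007,0,0,0,0,0.0113,-0.0018,0,0,0,0,0,0,0,0,0,0]'

```text
t: 8.2
tool_pos: [0.5016, -0.1667, 0.2281]
tool_rot: [2.221, 2.221, -0.0]
contact_force: [0.9, 0.2, -1.4]
opening: 0.0185
grip_force: 69.0
```

>>> apply_moves --rows '[-0.0113,-0.0018,0,0,0,0,-0.0216,-0.007,0,0,0,0,-0.0297,-0.0151,0,0,0,0,-0.0349,-0.0254,0,0,0,0,-0.0367,-0.0367,0,0,0,0,-0.0349,-0.048,0,0,0,0,-0.0297,-0.0583,0,0,0,0,-0.0216,-0.0664,0,0,0,0,-0.0113,-0.0716,0,0,0,0,0,-0.0734,0,0,0,0,0.0113,-0.0716,0,0,0,0,0.0216,-0.0664,0,0,0,0,0.0297,-0.0583,0,0,0,0,0.0349,-0.048,0,0,0,0,0.0367,-0.0367,0,0,0,0,0.0349,-0.0254,0,0,0,0,0.0297,-0.0151,0,0,0,0,0.0216,-0.007,0,0,0,0,0.0113,-0.0018,0,0,0,0,0,0,0,0,0,0]'

```text
t: 10.2
tool_pos: [0.5016, -0.1667, 0.2281]
tool_rot: [-2.221, -2.221, 0.0]
contact_force: [0.6, 0.1, -0.9]
opening: 0.0182
grip_force: 69.0
```

>>> apply_moves --rows '[-0.0113,-0.0018,0,0,0,0,-0.0216,-0.007,0,0,0,0,-0.0297,-0.0151,0,0,0,0,-0.0349,-0.0254,0,0,0,0,-0.0367,-0.0367,0,0,0,0,-0.0349,-0.048,0,0,0,0,-0.0297,-0.0583,0,0,0,0,-0.0216,-0.0664,0,0,0,0,-0.0113,-0.0716,0,0,0,0,0,-0.0734,0,0,0,0,0.0113,-0.0716,0,0,0,0,0.0216,-0.0664,0,0,0,0,0.0297,-0.0583,0,0,0,0,0.0349,-0.048,0,0,0,0,0.0367,-0.0367,0,0,0,0,0.0349,-0.0254,0,0,0,0,0.0297,-0.0151,0,0,0,0,0.0216,-0.007,0,0,0,0,0.0113,-0.0018,0,0,0,0,0,0,0,0,0,0]'

```text
t: 12.2
tool_pos: [0.5016, -0.1667, 0.2281]
tool_rot: [-2.222, -2.221, 0.0]
contact_force: [-0.6, 0.4, -1.4]
opening: 0.018
grip_force: 69.0
```

Run:
```python
from h import *
a=grab('scene');b=grab('side')
A=cv2.resize(a[190:320,310:410],(461,600),interpolation=3);B=cv2.resize(b[40:190,228:312],(336,600),interpolation=3)
cv2.imwrite('pics/i.png',np.hstack([A,B]))
o=ctrl.get_obs();print(o['t'],o['tool_pos'],o['tool_rot'],o['opening'],o['grip_force'])
```

```text
12.3 [ 0.50135576 -0.16701063  0.22811171] [ 2.22278556e+00  2.22002568e+00 -4.46410239e-04] 0.018744223223507113 68.95324073731899
```

View pics/i.png

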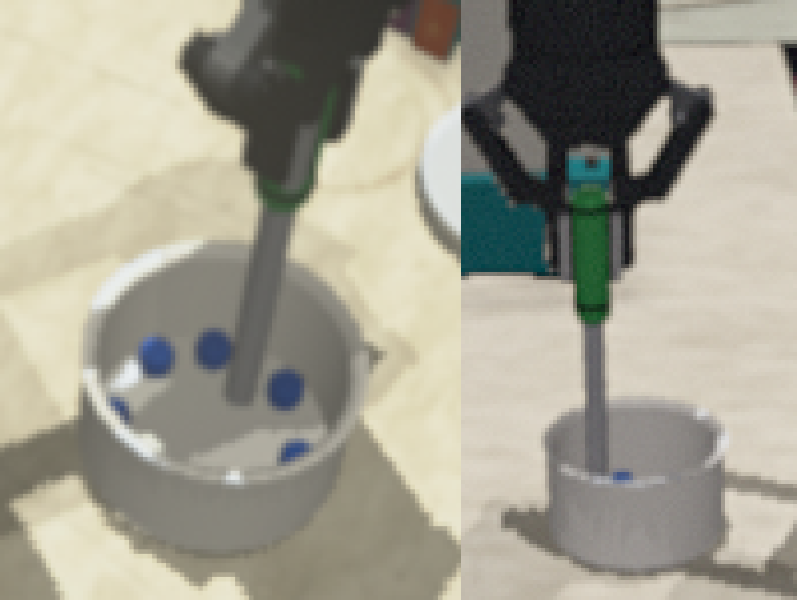

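The orange bead isn't visible and is probably hidden by the near wall. I'll raise the rod and look with the wrist camera.

>>> apply_moves --rows '[-0.008,-0.012,0,0,0,0,-0.006,-0.026,0,0,0,0,0,-0.0367,0,0,0,0,0,-0.0367,-0.02,0,0,0,0,-0.0367,-0.06,0,0,0,0,-0.0367,-0.12,0,0,0,0,-0.0367,-0.163,0,0,0,-0.05,-0.0367,-0.163,0,0,0,-0.11,-0.0367,-0.163,0,0,0,-0.15,-0.0367,-0.163,0,0,0,-0.15,-0.0367,-0.163,0,0,0,-0.15,-0.0367,-0.163,0,0,0]'

```text
t: 13.5
tool_pos: [0.4793, -0.2559, 0.3266]
tool_rot: [2.222, 2.22, 0.001]
contact_force: [0.2, -0.6, -1.5]
opening: 0.0185
grip_force: 69.0
```

Run:
```python
from h import *
a=grab('wrist');cv2.imwrite('pics/j.png',a)
o=ctrl.get_obs();print(o['t'],o['tool_pos'])
s=cv2.imread('pics/a.png')
h=cv2.cvtColor(s,cv2.COLOR_BGR2HSV);m=cv2.inRange(h,(4,140,120),(18,255,255));m[:, :330]=0;m[:,385:]=0;m[:240]=0;m[310:]=0
v,u=np.nonzero(m);print('start orange px',u.mean(),v.mean(),atz('scene',u.mean(),v.mean(),.017))
h=cv2.cvtColor(a,cv2.COLOR_BGR2HSV);m=cv2.inRange(h,(4,140,100),(18,255,255));n,l,st,ce=cv2.connectedComponentsWithStats(m)
for i in range(1,n):
  if st[i,4]>30: print(st[i],ce[i],atz('wrist',*ce[i],.019))
```

```text
13.55 [ 0.47930549 -0.25542361  0.32647691]
start orange px 354.0 290.0 [ 0.46286991 -0.17387206  0.017     ]
[236  77  13  13 129] [241.68217054  82.8372093 ] [ 0.44436295 -0.15914391  0.019     ]
[ 414  242   33   62 1298] [428.16563945 273.8605547 ] [ 0.64988653 -0.36258302  0.019     ]
[440 243   9  15  78] [445.12820513 249.83333333] [ 0.66578265 -0.33377914  0.019     ]
```

View pics/j.png

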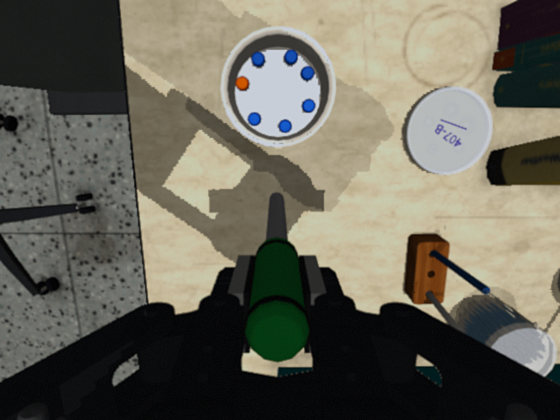

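The wrist view shows the orange bead at (242,83), still in the dish and about 18–21 mm from where it started. That is a bit marginal, so I'll dip in behind it, at the gap above the (254,119) bead, and carry it further clockwise.

Run:
```python
from h import *
f=np.load('pics/wrist.npz');h=cv2.cvtColor(f['im'],cv2.COLOR_BGR2HSV)
# dish rim centre from bright outer edge (z=.06), visually 222..334 x 27..146
L,Rr,T,B=[atz('wrist',u,v,.06)[:2] for u,v in((221.5,87),(334.5,87),(278,27),(278,146.5))]
print('dish',(L+Rr)/2,(T+B)/2,Rr-L,T-B)
c=np.array([((L+Rr)/2)[0],((T+B)/2)[1]])
for u,v in [(242,83),(258,59),(291,57),(307,73),(308,105),(285,126),(254,119)]:
    p=atz('wrist',u,v,.015)[:2]-c;print(u,v,(p+c).round(4),np.hypot(*p).round(4),np.degrees(np.arctan2(p[1],p[0])).round(0))
print([atz('scene',354,y,.019)[:2].round(4) for y in(288,290,295)])
o=ctrl.get_obs()
print(o['tool_pos'],o['tool_rot'])
```

```text
dish [ 0.47984885 -0.16618903] [ 0.47983687 -0.16778886] [ 9.92554824e-02 -6.43543377e-06] [-5.92728187e-05  1.00318010e-01]
242 83 [ 0.4443 -0.1589] 0.0366 166.0
258 59 [ 0.4605 -0.1366] 0.0367 122.0
291 57 [ 0.4928 -0.1347] 0.0355 69.0
307 73 [ 0.5087 -0.1496] 0.0341 32.0
308 105 [ 0.5103 -0.18  ] 0.0328 -22.0
285 126 [ 0.4872 -0.2007] 0.0337 -77.0
254 119 [ 0.4557 -0.1937] 0.0354 -133.0
[array([ 0.465 , -0.1722]), array([ 0.4618, -0.1744]), array([ 0.4538, -0.1796])]
[ 0.47930549 -0.25542361  0.32647691] [2.22098125e+00 2.22150682e+00 8.27546303e-04]
```

>>> apply_moves --rows '[0.05,-0.015,0,0,0,0,0.11,-0.03,0,0,0,0,0.135,-0.04,0,0,0,0,0.135,-0.04,0,0,0,0,0.135,-0.04,0,0,0,0,0.135,-0.04,0.03,0,0,0,0.135,-0.04,0.06,0,0,0,0.135,-0.04,0.09,0,0,0,0.135,-0.04,0.115,0,0,0,0.135,-0.04,0.135,0,0,0,0.135,-0.04,0.15,0,0,0,0.135,-0.04,0.16,0,0,0,0.135,-0.04,0.163,0,0,0,0.135,-0.04,0.163,0,0,0]'

```text
t: 14.95
tool_pos: [0.4554, -0.175, 0.2283]
tool_rot: [2.221, 2.221, 0.0]
contact_force: [-0.3, -0.6, 0.0]
opening: 0.0186
grip_force: 69.0
```

>>> apply_moves --rows '[0.0074,-0.0041,0,0,0,0,0.0157,-0.0044,0,0,0,0,0.0239,-0.0033,0,0,0,0,0.0318,-0.0007,0,0,0,0,0.0391,0.0032,0,0,0,0,0.0456,0.0083,0,0,0,0,0.0511,0.0144,0,0,0,0,0.0555,0.0214,0,0,0,0,0.0586,0.0291,0,0,0,0,0.0603,0.0372,0,0,0,0,0.0606,0.0455,0,0,0,0,0.04,0.044,0,0,0,0,0.0132,0.043,0,0,0,0,0.0132,0.043,0,0,0,0]'

```text
t: 16.35
tool_pos: [0.4808, -0.169, 0.2279]
tool_rot: [-2.224, -2.218, 0.001]
contact_force: [0.2, 0.1, -2.4]
opening: 0.0183
grip_force: 69.0
```

```bash
cat > or.py <<'E'
from h import *
o=ctrl.get_obs();print(o['t'],o['tool_pos'],o['tool_rot'])
s=grab('scene');h=cv2.cvtColor(s,cv2.COLOR_BGR2HSV);m=cv2.inRange(h,(4,140,100),(18,255,255));m[:, :330]=0;m[:,385:]=0;m[:240]=0;m[310:]=0
v,u=np.nonzero(m);print(len(u),u.mean() if len(u) else 0,v.mean() if len(u) else 0,atz('scene',u.mean(),v.mean(),.015) if len(u) else '')
E
python3 or.py
```

```text
16.35 [ 0.48075279 -0.1689773   0.22789672] [-2.22358959e+00 -2.21846095e+00  8.88085024e-04]
0 0 0
```

>>> apply_moves --rows '[0,0,-0.03,0,0,0,0,0,-0.08,0,0,0,0,0,-0.13,0,0,0,0,0,-0.163,0,0,0,0,0,-0.163,0,0,0,0.05,0.005,-0.163,0,0,0,0.12,0.0116,-0.163,0,0,0,0.19,0.0184,-0.163,0,0,0,0.26,0.0252,-0.163,0,0,0,0.33,0.032,-0.163,0,0,0,0.4,0.0388,-0.163,0,0,0,0.46,0.0446,-0.163,0,0,0,0.51,0.0494,-0.163,0,0,0,0.535,0.052,-0.163,0,0,0,0.545,0.0528,-0.163,0,0,0,0.545,0.0528,-0.163,0,0,0,0.545,0.0528,-0.163,0,0,0]'

```text
t: 18.1
tool_pos: [0.5128, 0.159, 0.3255]
tool_rot: [2.223, 2.22, -0.001]
contact_force: [-0.8, -0.2, -1.6]
opening: 0.0185
grip_force: 69.0
```

```bash
python3 or.py
python3 - <<'E'
from h import *
a=np.load('pics/scene.npz')['im'];b=grab('side')
A=cv2.resize(a[30:210,175:275],(300,540),interpolation=3);B=cv2.resize(b[100:280,205:315],(330,540),interpolation=3)
D=cv2.resize(a[235:312,320:395],(170,540*170//540),interpolation=3);D=cv2.copyMakeBorder(D,0,370,0,0,0)
cv2.imwrite('pics/k.png',np.hstack([A,B,D]))
o=ctrl.get_obs();p=o['tool_pos'];print(p)
for n in('scene','side'): print(n,[proj(n,[p[0],p[1],p[2]-d]).round(1) for d in (.219,.094)],proj(n,[.513,.1605,.082]).round(1))
E
```

```text
18.1 [0.5127738  0.1589544  0.32549804] [ 2.22267710e+00  2.22018777e+00 -1.44572459e-03]
0 0 0 
[0.51287012 0.15885412 0.3258384 ]
scene [array([224.6, 151. ]), array([216.3,  95.4])] [225.5 160.2]
side [array([256.7, 216.8]), array([254.2, 148.8])] [257.1 229.7]
```

View pics/k.png

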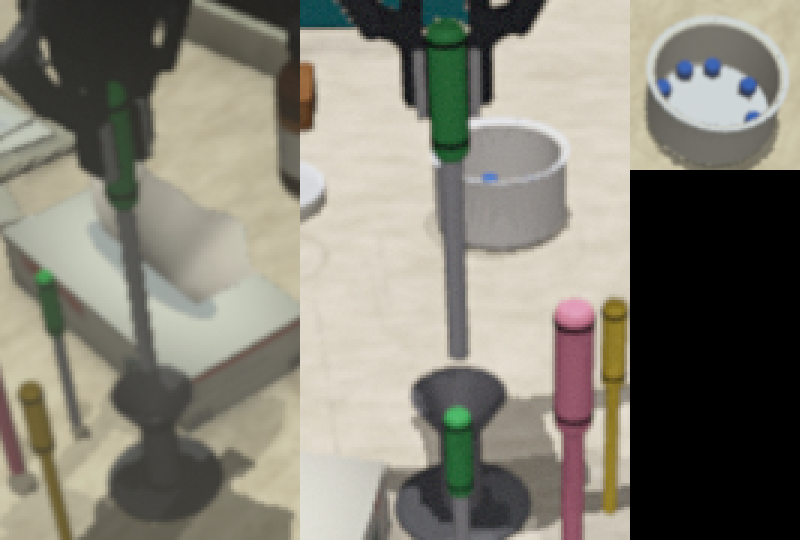

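The rod tip hangs over the funnel (side crop 458,355), but the orange bead is still hidden from the scene camera. I'll check it with the wrist camera again, numerically this time.

>>> apply_moves --rows '[-0.05,-0.004,0,0,0,0,-0.12,-0.009,0,0,0,0,-0.19,-0.015,0,0,0,0,-0.26,-0.02,0,0,0,0,-0.33,-0.026,0,0,0,0,-0.4,-0.031,0,0,0,0,-0.47,-0.037,0,0,0,0,-0.54,-0.042,0,0,0,0,-0.61,-0.048,0,0,0,0,-0.66,-0.052,0,0,0,0,-0.69,-0.054,0,0,0,0,-0.69,-0.054,0,0,0,0,-0.69,-0.054,0,0,0,0]'

```text
t: 19.5
tool_pos: [0.4802, -0.2539, 0.3258]
tool_rot: [-2.222, -2.22, -0.001]
contact_force: [0.0, 0.1, -2.0]
opening: 0.0184
grip_force: 69.0
```

```bash
cat > w.py <<'E'
from h import *
o=ctrl.get_obs();print(o['t'],o['tool_pos'])
a=grab('wrist');h=cv2.cvtColor(a,cv2.COLOR_BGR2HSV);c=np.array([.4798,-.167])
for nm,lo,hi in(('or',(4,140,80),(18,255,255)),('bl',(105,130,50),(130,255,255))):
  n,l,st,ce=cv2.connectedComponentsWithStats(cv2.inRange(h,lo,hi))
  for i in range(1,n):
    p=atz('wrist',*ce[i],.015)[:2]-c
    if st[i,4]>15 and np.hypot(*p)<.05: print(nm,st[i,4],ce[i].round(0),(p+c).round(4),np.hypot(*p).round(4),np.degrees(np.arctan2(p[1],p[0])).round(0))
E
python3 w.py
```

```text
19.5 [ 0.4802381  -0.2538577   0.32584766]
or 135 [244.  74.] [ 0.4475 -0.1482] 0.0374 150.0
bl 150 [266.  55.] [ 0.4689 -0.1307] 0.0379 107.0
bl 142 [291.  58.] [ 0.4939 -0.134 ] 0.0359 67.0
bl 135 [306.  75.] [ 0.5088 -0.1494] 0.0339 31.0
bl 125 [307. 108.] [ 0.5105 -0.1804] 0.0334 -24.0
bl 124 [253. 121.] [ 0.4558 -0.1933] 0.0356 -132.0
bl 117 [284. 128.] [ 0.4869 -0.2004] 0.0341 -78.0
```

The orange bead is now at (0.4475, −0.148), about 30 mm from where it lay and still in the dish. I'll return the rod to the stand.

>>> apply_moves --rows '[0.05,0.004,0,0,0,0,0.12,0.009,0,0,0,0,0.19,0.015,0,0,0,0,0.26,0.02,0,0,0,0,0.33,0.026,0,0,0,0,0.4,0.031,0,0,0,0,0.47,0.037,0,0,0,0,0.54,0.042,0,0,0,0,0.61,0.048,0,0,0,0,0.66,0.052,0,0,0,0,0.69,0.054,0,0,0,0,0.69,0.054,0,0,0,0,0.69,0.054,0,0,0,0]'

```text
t: 20.85
tool_pos: [0.5121, 0.1609, 0.3259]
tool_rot: [2.219, 2.224, -0.001]
contact_force: [-0.5, 0.6, -0.7]
opening: 0.018
grip_force: 69.0
```

>>> apply_moves --rows '[0,0,0.02,0,0,0,0,0,0.04,0,0,0,0,0,0.05,0,0,0,0,0,0.06,0,0,0,0,0,0.07,0,0,0,0,0,0.08,0,0,0,0,0,0.085,0,0,0,0,0,0.09,0,0,0,0,0,0.095,0,0,0,0,0,0.1,0,0,0,0,0,0.1,0,0,0]'

```text
t: 21.95
tool_pos: [0.5126, 0.16, 0.2654]
tool_rot: [-2.221, -2.221, 0.001]
contact_force: [0.7, 0.5, -1.5]
opening: 0.0185
grip_force: 69.0
```

>>> apply_moves --rows '[0,0,0.015,0,0,0,0,0,0.03,0,0,0,0,0,0.045,0,0,0,0,0,0.055,0,0,0,0,0,0.06,0,0,0,0,0,0.0635,0,0,0,0,0,0.0635,0,0,0]'

```text
t: 22.65
tool_pos: [0.513, 0.16, 0.2281]
tool_rot: [2.221, 2.221, 0.001]
contact_force: [-0.1, -0.5, -1.2]
opening: 0.0184
grip_force: 69.0
```

>>> apply_moves --rows '[0,0,0.0015,0,0,0,0,0,0.003,0,0,0,0,0,0.003,0,0,0]'

```text
t: 22.95
tool_pos: [0.5134, 0.1601, 0.2279]
tool_rot: [2.221, 2.221, 0.002]
contact_force: [-2.0, 0.6, 5.0]
opening: 0.0184
grip_force: 69.9
```

>>> apply_moves --rows '[0,0,0,0,0,0,0,0,0,0,0,0,0,0,0,0,0,0,0,0,0,0,0,0,0,0,0,0,0,0,0,0,0,0,0,0]' --grip 0.6

```text
t: 23.55
tool_pos: [0.5127, 0.1599, 0.2259]
tool_rot: [-2.221, -2.221, 0.0]
contact_force: [0.6, -0.6, 0.3]
opening: 0.0513
grip_force: 0.0
```

>>> apply_moves --rows '[0,0,-0.03,0,0,0,0,0,-0.08,0,0,0,0,0,-0.14,0,0,0,-0.04,0,-0.16,0,0,0,-0.1,0,-0.16,0,0,0,-0.117,0,-0.16,0,0,0,-0.117,0,-0.16,0,0,0,-0.117,0,-0.16,0,0,0]'

```text
t: 24.35
tool_pos: [0.5126, 0.0901, 0.3215]
tool_rot: [-2.221, -2.22, 0.0]
contact_force: [-0.2, 0.5, -0.7]
opening: 0.0511
grip_force: 0.0
```

Run:
```python
from h import *
grab('wrist');grab('side');grab('scene');o=ctrl.get_obs();print(o['t'],o['tool_pos'],o['opening'])
h=cv2.cvtColor(np.load('pics/wrist.npz')['im'],cv2.COLOR_BGR2HSV)
g=cv2.inRange(h,(45,80,50),(85,255,255));g[250:]=0
n,l,st,ce=cv2.connectedComponentsWithStats(g);i=1+np.argmax(st[1:,4]);print(st[i],ce[i],atz('wrist',*ce[i],.2))
# compare grip bbox with start in the scene / side views
for f0,n,r in(('a','scene',(205,235,95,160)),('b','side',(243,270,155,217))):
  for im in(cv2.imread('pics/%s.png'%f0),np.load('pics/%s.npz'%n)['im']):
    m=cv2.inRange(cv2.cvtColor(im,cv2.COLOR_BGR2HSV),(45,80,30),(85,255,255))[r[2]:r[3],r[0]:r[1]]
    v,u=np.nonzero(m);print(n,len(u),u.min()+r[0],u.max()+r[0],v.min()+r[2],v.max()+r[2],u.mean()+r[0],v.mean()+r[2])
```

```text
24.5 [0.51264909 0.09062387 0.3215834 ] 0.05116816505710157
[ 260   85   38   41 1170] [278.39230769 104.88974359] [0.51245163 0.15988107 0.2       ]
scene 146 213 224 107 138 218.8013698630137 121.53424657534246
scene 169 213 224 107 138 218.99408284023667 121.91124260355029
side 454 250 261 165 208 255.636563876652 185.98017621145374
side 453 250 261 165 208 255.75275938189844 186.10596026490066
```

The rod's grip covers the same pixels as at the start in both views, so it is fully seated. The gripper is clear of it.

```bash
python3 -c "
from station import ctrl
print(ctrl.finish_job())"
```

```text
the job is handed in; nothing more can be done
None
```

I stirred the beads three full clockwise turns plus one extra clockwise push; the orange bead ended about 30 mm from where it lay, still in the dish, and the green-gripped rod is back in its stand, fully down and released; job handed in at about 24.5 s.

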